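# Load a bottle under the cradle's spring flap

### The job

Load the bottle that lies in the cradle: with one fingertip press the flap's long press bar down and hold it down so that the spring-closed flap stands open, and meanwhile with the other fingertip gently push the bottle by its base along the trough, under the flap, until its nozzle meets the end stop. Only then let the bar come up so that the flap closes down onto the bottle and holds it. Do not grasp or lift the bottle, and leave the upright bottles, the loose nozzle and the cup where they stand.

Things in the scene. Friction and masses are not known exactly. Their poses are not given: they have to be found in the camera images.
- cradle: Fixed aluminium plate 250 x 90 mm (x -135..115, y -35..55 mm), its top at z = 10 mm is the floor of a trough between two black rails (inner faces y = -28.5 and 28.5 mm, tops z = 29, 21 under the flap). Origin on the table under the trough's middle line; x along the trough to the end stop (bottle's way; roughly away from the robot and to its right), y left, z up. The flap lies across it at x 49..85 mm.
- stop_face (a point): Centre of the face of the black end stop that the nozzle must meet: cradle x = 95, y = 0, z = 23 mm. The stop is 67 mm wide, its top 43 mm over the table.
- flap (a joint): Opening of the steel spring flap, rad: 0 shut (level, underside 23 mm over the table: nothing passes), 0.8 fully open (hard stop). Pressing the bar down opens it; the spring takes about 3 N at the bar at first, 7 N fully open, and shuts it when let go. The bottle passes freely above 0.5; on the loaded bottle the flap rests at about 0.25 to 0.3.
- flap_edge (a point): Point on the flap's front edge, over the trough's middle line when shut (cradle x = 50 mm). The flap's hinge axis runs along cradle x at y = 46, z = 25 mm, left of the trough; the flap reaches from it to the right as far as y = -30 mm, the press bar to the left. Fully open the flap's free end is about 82 mm over the table.
- press_bar (a point): Middle of the top of the press bar's black pad (moves with the flap). The bar runs along the cradle's left side, x -120..20 mm (pad -114..14 mm, 22 mm wide); press anywhere along it; a fingertip may slide along it. Shut it slopes up to the left at 0.42 rad, this point at cradle x = -50, y = 67, z = 38 mm; fully open it slopes down to the left, this point z = 19 mm.
- sample_bottle: Bottle to load: tan oval bottle, white top and nozzle, 97 mm long, 52 x 26 mm, about 75 g, lying flat in the trough, nozzle towards the flap, base towards the robot. Origin at the middle of its flat base, 23 mm over the table; its z axis points to the nozzle. Starts with the nozzle 10 to 25 mm short of the flap; loaded, its origin is at cradle x = -2 mm.
- nozzle_tip (a point): Tip of the lying bottle's nozzle (15 mm thick), 97 mm from the middle of its base.
- bottle_near: Bystander: upright bottle of the same kind, 26 x 52 x 97 mm, right of the cradle. Origin under its centre.
- bottle_far: Bystander: upright bottle of the same kind, beyond the cradle. Origin under its centre.
- spare_nozzle: Bystander: loose white filling nozzle standing on its flange, 32 x 32 x 67 mm. Origin under its centre.
- cup: Bystander: small white dosing cup, 58 mm wide, 61 mm tall. Origin under its centre.

How it is judged:
By the outcome, as a careful person would: the job done as asked, in the order asked, and still so for the second after the job is handed in, with the robot touching nothing.
It also fails if it takes over 48 s, if anything falls off the work surface, if the arm or the gripper's body presses on something with over 40 N, if the wrist force passes 120 N, or if a joint passes its speed limit or range.

### The arm

A 6-joint arm with a two-finger parallel gripper is mounted at the origin on the work surface; the furniture and walls round the work are solid. World frame = base frame: x ahead of the robot, y to its left, z up, the work surface at z = 0. Lengths are in m, angles in rad, forces in N, time in s.
With the tool pointing down it reaches from about 0.325 to 0.775 m from the base axis. Payload 9.3 kg.
Tool frame: the origin (TCP) lies on the centre line of the jaws, within the pads' length; the fingertips stand 19 mm ahead of it and the grasp point (between the pads) is the TCP (bot.tips_ahead is the distance from the TCP to the fingertips, in m); z points along the fingers, x is the direction in which the jaws open and shut, and the axes are right-handed (so a half turn about z gives the same grasp; the last joint's range is limited). The gripper opens to 85 mm and grips with 20 to 120 N. Pads are 22 mm wide; open, the fingers measure 114 mm over their backs; the gripper's body (76 mm by 85 mm) begins 54 mm behind the grasp point. The pads swing forward as they close: fully open they stand 13 mm farther back than shut.
Start: joints at [-1.349, 0.259, 0.021, 1.334, 0, 1.418], TCP at [0.201, -0.512, 0.214] pointing down, gripper open.
Joint ranges: [-3.04, 3.04], [-0.91, 1.82], [-1.04, 1.36], [-1.92, 1.95], [-1.52, 1.45], [-3.14, 3.14]. Speed limits (rad/s): [2.22, 2.22, 2.79, 3.14, 3.14, 3.14].

### API

Orientations are given as a unit quaternion [x, y, z, w].
In Python, from rig import status, cams, job, finder, bot gives the robot as it stands.
- The arm moves only by the tool arm_command, never from a script. Its argument "targets" is a list of rows, each an object of numbers: "rx", "ry", "rz": the turn, a rotation vector about the tool's x, y, z in degrees; "tx", "ty", "tz": the shift along the tool's x, y, z in mm; "hand": the opening, from 0 (shut) to 1 (fully open). In form: [{"rx": .., "ry": .., "rz": .., "tx": .., "ty": .., "tz": .., "hand": ..}, ...]. A call has 1 to 5 rows; each row is the pose to reach, as a shift and turn from the pose commanded when the call began, along the tool's axes at that moment; what a row does not reach only later rows make up. A row lasts 1/10 s, in which the tool goes at most 50 mm and 8.59 degrees, less where a joint would pass 70% of its speed; a pose out of reach is approached as far as the arm can. A call with a gripper value outside its range is refused whole. The fingers move at their own pace and stop on an object; "squeeze" is the grip in N (left out, the last holds). Time passes only in rows, so rows that repeat a pose let the fingers close. It gives the time, the measured TCP pose, the force and the opening at its end, in the units of the state.
- status.state(): the state, without advancing time (a new reading comes with each control period).
- cams.get_image(name): name is "scene" or "top"; returns the picture (384x512x3 uint8, blue, green, red); there is no depth.
- cams.camera_info(name): a dict with "K" (3x3 intrinsics, pixels), "extrinsics" (4x4, takes a point from world to camera coordinates). Camera axes: x right, y up, looking along -z (the intrinsics and any distortion apply to the point x, -y, -z); pixel columns grow to the right and rows downward; lengths in m; the calibration is good to about 2 mm. A picture is of the moment at which its call begins. camera_info takes no time and is no camera call.
- job.finish_job(): hands the job in, once; it reports no verdict.
Trained networks look in the newest picture that a camera, given by its name, has taken for a name from the list of things; names that differ only in an ending like _2 or _b are one class to them, and where a whole thing is asked for, a point or a joint stands for the part that bears it (a point fixed in the world has none). Each returns a list of dicts, best first, with "score" (0 to 1); they miss things now and then, are a little off and sometimes report something else, mostly with a low value. They report only what shows in the picture. A call takes as long as a camera call.
- finder.look_for(camera, label): "extent" ([left, top, right, bottom] in pixels, round what is visible of it).
- finder.outline_of(camera, label): "pixels" (384x512 bool, what is visible of it) and "extent" ([left, top, right, bottom] in pixels, round what is visible of it).
The state is a dict: "clock": time; "q": joint angles; "joint_velocities": joint speeds; "joint_efforts": joint torques, N m; "tool_pos": TCP position; "orientation": TCP orientation; "ft_force": force on the tool from outside, world axes, zero at the start; "wrist_torque": the same for the moment, N m; "finger_gap": opening from 0.0 (shut) to 1.0 (fully open).
Only numpy, scipy, OpenCV 4.12 (cv2) and the standard library are available. Lean on these libraries where they do the work, as an engineer would, in place of code of your own. Each camera call takes 0.05 s, during which the arm holds its last target. There are 200 camera calls.

## Working session

There is one attempt and no reset: what is moved stays moved. The work goes in short steps, Python scripts to look and compute and a tool call to move; the robot and the scene stay as the last step left them, time stands still between calls to the robot, and variables do not carry over. Pictures are saved under pics/ and viewed, about 8 in all and at most 12, crops included, and the job is handed in when it is done.

Besides the shell and the picture viewer there is one more tool, called after "Call:" as name(argument=value, ...), one argument or row to a line, values as JSON. arm_command: Moves the arm, as the interface text tells. Its arguments: {"type":"object","properties":{"targets":{"type":"array","items":{"type":"object","properties":{"rx":{"type":"number"},"ry":{"type":"number"},"rz":{"type":"number"},"tx":{"type":"number"},"ty":{"type":"number"},"tz":{"type":"number"},"hand":{"type":"number"}}}},"squeeze":{"type":"number"}},"required":["targets"]}

```bash
ls; mkdir -p pics; python3 - <<'E'
from rig import status,cams,finder,bot
import cv2,numpy as np
print(status.state()); print([a for a in dir(bot) if a[0]!='_'],bot.tips_ahead)
ims=[]
for c in("scene","top"):
    im=cams.get_image(c); cv2.imwrite(f"pics/{c}0.png",im)
    i=cams.camera_info(c); print(c,{k:np.round(v,4).tolist() if not isinstance(v,str) else v for k,v in i.items()})
    for l in ["cradle","flap","press_bar","sample_bottle","bottle_near","bottle_far","spare_nozzle","cup"]:
        for d in finder.look_for(c,l)[:2]: print(c,l,round(d["score"],2),np.round(d["extent"]))
E
```

```text
pics
{'clock': 0.0, 'q': array([-1.34860297e+00,  2.59181416e-01,  2.07451656e-02,  1.33370828e+00,
        1.09642909e-05,  1.41824768e+00]), 'joint_velocities': array([-0.00025085,  0.0012217 ,  0.00090126, -0.00113811, -0.0006004 ,
        0.0017249 ]), 'joint_efforts': array([ 3.53775276e-04, -5.55636907e+01,  3.44526243e+01,  1.37279255e-02,
       -5.38887684e-05,  1.14509763e-05]), 'tool_pos': array([ 0.2012727 , -0.51151015,  0.21306551]), 'orientation': array([ 8.26447767e-01, -5.63012996e-01, -4.89230273e-04, -4.63788136e-04]), 'ft_force': array([ 0.87528579, -0.37567309, -0.07288612]), 'wrist_torque': array([0.02453132, 0.01985151, 0.01499775]), 'finger_gap': 0.9995014746513953}
['IKError', 'tips_ahead'] 0.019
scene {'K': [[482.6351, 0.0, 247.4323], [0.0, 482.6351, 196.1489], [0.0, 0.0, 1.0]], 'extrinsics': [[-0.5344, 0.8452, -0.012, 0.5673], [-0.629, -0.3881, 0.6736, 0.2082], [0.5647, 0.3675, 0.739, -1.124], [0.0, 0.0, 0.0, 1.0]]}
scene cradle 0.6 [213. 149. 326. 224.]
scene flap 0.95 [208. 174. 328. 217.]
scene press_bar 0.79 [209. 175. 326. 219.]
scene sample_bottle 0.7
[... 294 characters left out ...]
9216, 0.0, 257.2552], [0.0, 374.9216, 193.2417], [0.0, 0.0, 1.0]], 'extrinsics': [[0.0242, -0.9997, 0.0094, -0.2985], [0.9904, 0.0253, 0.1355, -0.5869], [-0.1357, 0.0061, 0.9907, -0.8414], [0.0, 0.0, 0.0, 1.0]]}
top cradle 0.75 [224. 172. 308. 283.]
top flap 0.73 [221. 185. 303. 260.]
top press_bar 0.64 [225. 183. 305. 260.]
top sample_bottle 0.85 [259. 212. 293. 255.]
top sample_bottle 0.49 [223. 184. 303. 264.]
top bottle_near 0.82 [308. 236. 328. 253.]
top bottle_near 0.36 [227. 184. 301. 264.]
top bottle_far 0.58 [248. 149. 256. 158.]
top bottle_far 0.43 [261. 212. 290. 251.]
top spare_nozzle 0.34 [229. 176. 308. 282.]
top cup 0.71 [202. 130. 227. 158.]
top cup 0.43 [259. 212. 293. 252.]
```

View pics/top0.png

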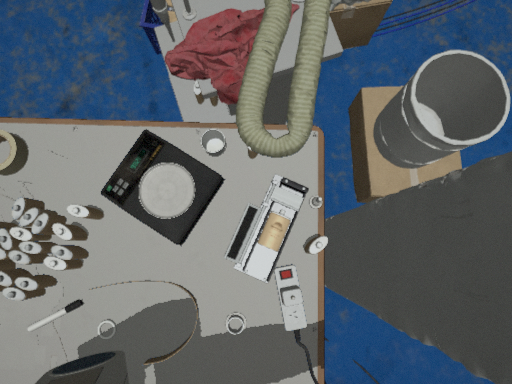

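View pics/scene0.png

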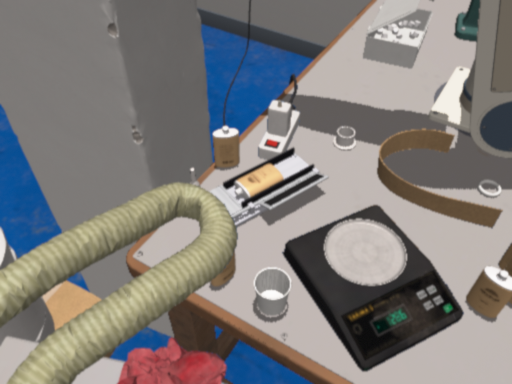

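The top view shows the cradle from (255,275) up to the end stop at (293,183). The press bar is on the left (242,233), the bottle at (272,232), and the upright near bottle at (318,244). I'll zoom in to get the cradle's corners.

```bash
python3 - <<'E'
import cv2
a=cv2.imread("pics/top0.png")[165:290,215:335]; b=cv2.imread("pics/scene0.png")[120:235,185:335]
cv2.imwrite("pics/topz.png",cv2.resize(a,None,fx=4.8,fy=4.8,interpolation=cv2.INTER_CUBIC))
cv2.imwrite("pics/scenez.png",cv2.resize(b,None,fx=5,fy=5,interpolation=cv2.INTER_CUBIC))
E
```

```text
(no output)
```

View pics/topz.png

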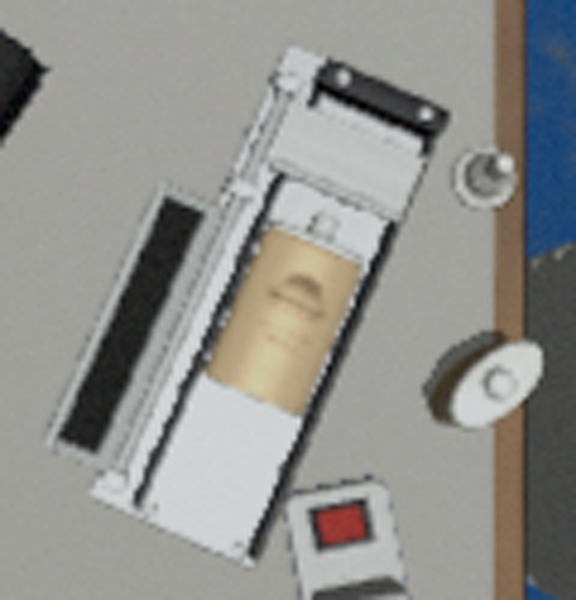

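View pics/scenez.png

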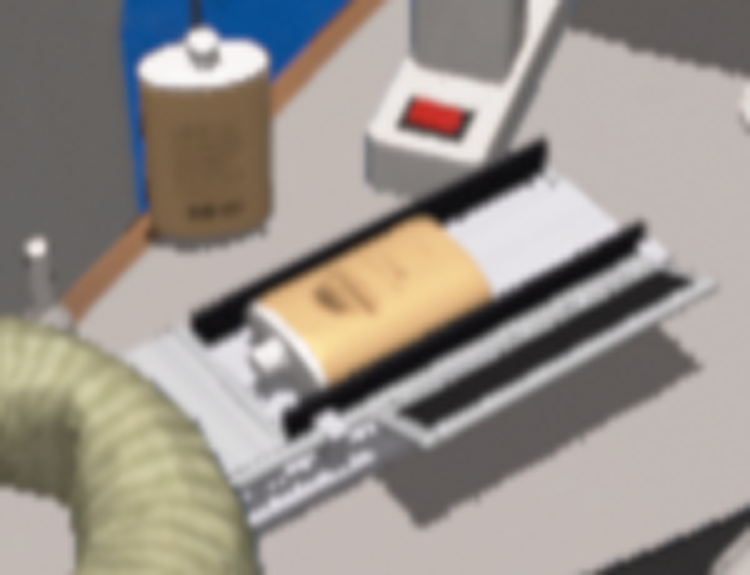

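```bash
cat > h.py <<'E'
import numpy as np
from rig import cams
from scipy.optimize import least_squares
from scipy.spatial.transform import Rotation as R
I={c:cams.camera_info(c) for c in("scene","top")}
def proj(c,P):
    E=np.array(I[c]["extrinsics"]);p=np.atleast_2d(P)@E[:3,:3].T+E[:3,3]
    p=p*[1,-1,-1]; q=p@np.array(I[c]["K"]).T; return q[:,:2]/q[:,2:]
def back(c,uv,z):
    E=np.array(I[c]["extrinsics"]);K=np.array(I[c]["K"])
    d=np.linalg.solve(K,[*uv,1])*[1,-1,-1]; d=E[:3,:3].T@d; o=-E[:3,:3].T@E[:3,3]
    return o+d*(z-o[2])/d[2]
def c2w(T,P): # T=x,y,yaw ; P cradle mm
    P=np.atleast_2d(P)/1e3; c,s=np.cos(T[2]),np.sin(T[2])
    return np.c_[T[0]+c*P[:,0]-s*P[:,1],T[1]+s*P[:,0]+c*P[:,1],P[:,2]]
def w2c(T,P):
    d=np.array(P[:2])-T[:2]; c,s=np.cos(T[2]),np.sin(T[2])
    return np.array([c*d[0]+s*d[1],-s*d[0]+c*d[1],P[2]])*1e3
E
cat > fit.py <<'E'
from h import *
obj=np.array([[-135,55,10],[-135,-35,10],[14,77,42.5],[14,57,33.5],[-114,77,42.5],[-114,57,33.5]])
tp=np.array([[92,492],[250,565],[167,197],[205,210],[60,438],[97,452]])/4.8+[215,165]
so=obj[2:]; sp=np.array([[430,425],[398,408],[692,285],[668,272]])/5+[185,120]
f=lambda T:np.r_[(proj("top",c2w(T,obj))-tp).ravel(),(proj("scene",c2w(T,so))-sp).ravel()]
r=least_squares(f,[.5,-.3,-.4],loss="soft_l1")
T=r.x;print(T,np.round(f(T).reshape(-1,2),1).tolist());np.save("T.npy",T)
# per camera fits
for n,g in(("top",lambda T:f(T)[:12]),("scene",lambda T:f(T)[12:])): print(n,least_squares(g,T).x)
for n,uv,z in(("base",(254,397),.036),("baseL",(207,375),.023),("baseR",(300,415),.023),("noz",(325,216),.03)):
    print(n,w2c(T,back("top",np.array(uv)/4.8+[215,165],z)))
print("scene noz",w2c(T,back("scene",np.array([262,358])/5+[185,120],.023)))
for n,P in dict(base=[-30,0,23],bar=[-50,67,38],entry=[-135,0,10],stop=[95,0,23]).items():
    p=c2w(T,[P])[0];print(n,p,np.hypot(p[0],p[1]))
for e,c,z in(([308,236,328,253],"top",.05),):print("near",w2c(T,back(c,[318,244],.09)))
for uv in((288,488),(375,480),(300,595)):print("device z0.03",w2c(T,back("top",np.array(uv)/4.8+[215,165],.03)))
E
python3 fit.py
```

```text
[ 0.52331881 -0.33090404 -0.38506895] [[-1.8, 0.1], [0.1, 0.3], [-0.9, -0.8], [-1.0, 0.2], [-1.0, -0.2], [-0.5, 0.2], [-0.9, -0.1], [-1.2, -0.0], [0.1, -1.9], [-2.5, -1.9]]
top [ 0.52301104 -0.33310588 -0.3887025 ]
scene [ 0.52211824 -0.32852941 -0.41232563]
base [-58.70300662  -3.02432609  36.        ]
baseL [-57.96783494  21.9261344   23.        ]
baseR [-57.65593756 -27.67755489  23.        ]
noz [36.659758   -0.53552951 30.        ]
scene noz [32.93399042 -0.11716881 23.        ]
base [ 0.49551564 -0.31963535  0.023     ] 0.5896630422229482
bar [ 0.50214693 -0.25002913  0.038     ] 0.5609510717628061
entry [ 0.39820452 -0.28019493  0.01      ] 0.4869045486317697
stop [ 0.6113622  -0.36658823  0.023     ] 0.712846880231417
near [ -8.13752659 -98.3195599   90.        ]
device z0.03 [-92.17575873 -35.55710732  30.        ]
device z0.03 [-71.90119155 -72.77475986  30.        ]
device z0.03 [-136.36625903  -60.66020984   30.        ]
```

```bash
cat > go.py <<'E'
import sys
from h import *
from rig import status
T=np.array([.5231,-.3315,-.390])
s=status.state();p=s["tool_pos"];Q=R.from_quat(s["orientation"])
c,n=np.cos(T[2]),np.sin(T[2])
Rt=R.from_matrix(np.array([[n,-c,0],[-c,-n,0],[0,0,-1]]))  # x=-yc, y=-xc, z down
t=c2w(T,[list(map(float,sys.argv[1:4]))])[0]
print("t",s["clock"],"cradle",w2c(T,p).round(1),"gap",round(s["finger_gap"],3),"F",s["ft_force"].round(2),"q",s["q"].round(2))
print("shift mm",(Q.inv().apply(t-p)*1e3).round(1),"rot deg",(Q.inv()*Rt).as_rotvec(degrees=True).round(2))
E
python3 go.py -88 37 150; python3 -c "
from h import *
for c in('top','scene'):print(c,proj(c,[[.201,-.512,.213]]))
print([back('top',(270,130),z) for z in(.1,.2,.3)])"
```

```text
t 0.9 cradle [-229.1 -289.1  213.6] gap 0.998 F [-0.62  0.02 -0.54] q [-1.35  0.26  0.02  1.33  0.    1.42]
shift mm [-137.6 -327.6   63.7] rot deg [0.000e+00 1.000e-02 4.382e+01]
top [[382.22376778 404.22716508]]
scene [[258.83730897  -0.38273495]]
[array([ 0.73034921, -0.30858613,  0.1       ]), array([ 0.69896805, -0.30488715,  0.2       ]), array([ 0.6675869 , -0.30118817,  0.3       ])]
```

Call:
arm_command(
  targets=[
    {"tx": -138,"ty": -328,"tz": 10,"rz": 43.8,"hand": 0.65},
    {"tx": -138,"ty": -328,"tz": 10,"rz": 43.8,"hand": 0.65},
    {"tx": -138,"ty": -328,"tz": 10,"rz": 43.8,"hand": 0.65},
    {"tx": -138,"ty": -328,"tz": 10,"rz": 43.8,"hand": 0.65},
    {"tx": -138,"ty": -328,"tz": 10,"rz": 43.8,"hand": 0.65},
  ],
)

```text
$.targets[0]: bad value
```

```bash
python3 go.py -88 37 110
```

```text
t 0.9 cradle [-229.1 -289.1  213.6] gap 0.998 F [-0.62  0.02 -0.54] q [-1.35  0.26  0.02  1.33  0.    1.42]
shift mm [-137.6 -327.6  103.7] rot deg [0.000e+00 1.000e-02 4.382e+01]
```

Call:
arm_command(
  targets=[
    {"rx": 0,"ry": 0,"rz": 8.5,"tx": -18,"ty": -44,"tz": 0,"hand": 0.65},
    {"rx": 0,"ry": 0,"rz": 17,"tx": -36,"ty": -88,"tz": 0,"hand": 0.65},
    {"rx": 0,"ry": 0,"rz": 25.5,"tx": -54,"ty": -132,"tz": 0,"hand": 0.65},
    {"rx": 0,"ry": 0,"rz": 34,"tx": -72,"ty": -176,"tz": 0,"hand": 0.65},
    {"rx": 0,"ry": 0,"rz": 42,"tx": -90,"ty": -215,"tz": 0,"hand": 0.65},
  ],
)

```text
clock: 1.4
tool_pos: [0.3652, -0.353, 0.2138]
orientation: [-0.586, 0.81, -0.0, 0.0]
ft_force: [0.0, 0.0, -0.3]
finger_gap: 0.65
```

```bash
python3 go.py -88 37 130
```

```text
t 1.4 cradle [-137.9  -79.9  213.8] gap 0.65 F [ 0.03  0.03 -0.34] q [-0.93  0.19 -0.07  1.31  0.    2.53]
shift mm [-113.1  -58.    83.8] rot deg [-0.02 -0.01  4.06]
```

Call:
arm_command(
  targets=[
    {"rx": 0,"ry": 0,"rz": 2,"tx": -38,"ty": -20,"tz": 0,"hand": 0.65},
    {"rx": 0,"ry": 0,"rz": 2,"tx": -76,"ty": -40,"tz": 0,"hand": 0.65},
    {"rx": 0,"ry": 0,"rz": 2,"tx": -110,"ty": -57,"tz": 20,"hand": 0.65},
    {"rx": 0,"ry": 0,"rz": 2,"tx": -110,"ty": -57,"tz": 60,"hand": 0.65},
    {"rx": 0,"ry": 0,"rz": 2,"tx": -110,"ty": -57,"tz": 84,"hand": 0.65},
  ],
)

```text
clock: 1.9
tool_pos: [0.4525, -0.2655, 0.1276]
orientation: [-0.575, 0.818, 0.001, -0.0]
ft_force: [-0.3, 0.8, -0.6]
finger_gap: 0.649
```

Call:
arm_command(
  targets=[
    {"rx": 0,"ry": 0,"rz": 0,"tx": 0,"ty": 0,"tz": 0,"hand": 0.65},
    {"rx": 0,"ry": 0,"rz": 0,"tx": 0,"ty": 0,"tz": 0,"hand": 0.65},
  ],
)

```text
clock: 2.1
tool_pos: [0.4523, -0.2674, 0.1303]
orientation: [-0.574, 0.819, 0.0, -0.0]
ft_force: [0.1, -0.7, -0.1]
finger_gap: 0.647
```

```bash
python3 go.py -88 37 80; python3 - <<'E'
import cv2
from rig import cams
a=cams.get_image("top")[165:290,215:335]; b=cams.get_image("scene")[100:235,175:335]
a=cv2.resize(a,None,fx=3.2,fy=3.2,interpolation=2);b=cv2.resize(b,(400,338),interpolation=2)
b=cv2.copyMakeBorder(b,0,62,0,0,0)
cv2.imwrite("pics/p5.png",cv2.hconcat([a,b]))
E
```

```text
t 2.1 cradle [-89.9  32.4 130.3] gap 0.647 F [ 0.13 -0.69 -0.11] q [-0.69  0.26 -0.2   1.12 -0.    2.8 ]
shift mm [-4.5 -2.1 50.3] rot deg [0.   0.   2.39]
```

View pics/p5.png

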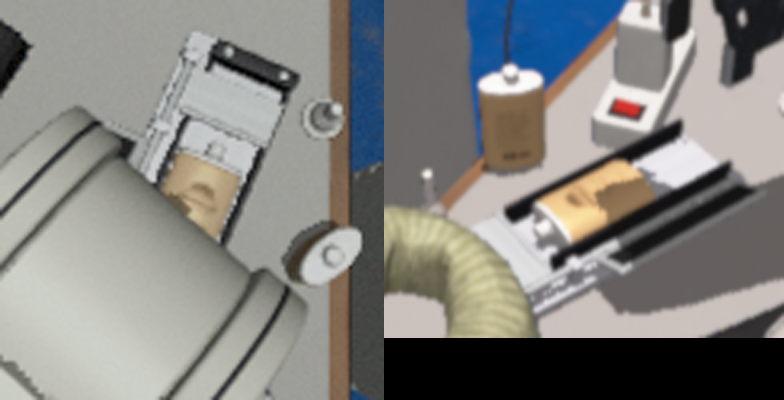

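The arm covers the cradle in the top view. In the scene view (right half) the two dark fingers are at about (675,15) and (745,40) in the crop, still well above the cradle. Lowering further.

Call:
arm_command(
  targets=[
    {"rx": 0,"ry": 0,"rz": 2.4,"tx": -4,"ty": -2,"tz": 20,"hand": 0.65},
    {"rx": 0,"ry": 0,"rz": 2.4,"tx": -4,"ty": -2,"tz": 40,"hand": 0.65},
    {"rx": 0,"ry": 0,"rz": 2.4,"tx": -4,"ty": -2,"tz": 56,"hand": 0.65},
    {"rx": 0,"ry": 0,"rz": 2.4,"tx": -4,"ty": -2,"tz": 56,"hand": 0.65},
  ],
)

```text
clock: 2.6
tool_pos: [0.455, -0.2642, 0.0733]
orientation: [-0.556, 0.831, 0.0, -0.0]
ft_force: [0.0, 0.4, -0.5]
finger_gap: 0.649
```

```bash
python3 go.py -88 37 60; python3 - <<'E'
import cv2
from rig import cams
b=cams.get_image("scene")[100:235,175:355]
cv2.imwrite("pics/p6.png",cv2.resize(b,None,fx=4.4,fy=4.4,interpolation=2))
E
```

```text
t 2.6 cradle [-88.5  36.4  73.3] gap 0.649 F [ 0.05  0.37 -0.46] q [-0.69  0.3  -0.29  0.98  0.    2.85]
shift mm [-0.6 -0.5 13.3] rot deg [ 0.05  0.02 -0.04]
```

View pics/p6.png

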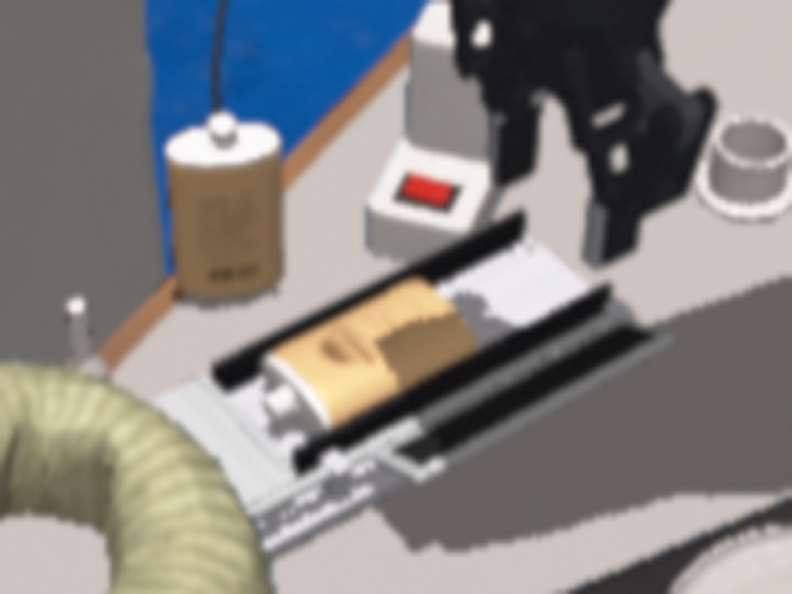

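The tips show clearly: the left finger's tip is at crop (612,262) and the right one's at (508,182). I'll solve for their height and y.

```bash
python3 - <<'E'
from h import *
T=np.array([.5231,-.3315,-.390])
for n,uv,x in(("A in-front corner",(588,262),-77),("A out-front",(603,267),-77),("A out-back",(637,248),-99),("B in-front?",(497,180),-77),("B",(515,182),-77),("B out-back",(535,165),-99)):
    px=np.array(uv)/4.4+[175,100]
    r=least_squares(lambda v:(proj("scene",c2w(T,[[x,v[0],v[1]]]))-px).ravel(),[30,50])
    print(n,r.x)
E
```

```text
A in-front corner [70.55763084 99.00209018]
A out-front [ 79.41593089 102.97811534]
A out-back [75.66666524 98.5717191 ]
B in-front? [ 10.91201055 101.13032348]
B [ 22.38756665 108.11925174]
B out-back [ 9.71026372 97.44178202]
```

```bash
python3 - <<'E'
from h import *
T=np.array([.5231,-.3315,-.390])
for P in([-88,72,55],[-88,2,55],[-88,37,73],[-88,72,90],[-88,72,10],[-135,55,10],[-114,77,42.5],[14,77,42.5],[95,0,43],[-114,77,37],[-58,-27,23],[-58,27,23],[-135,-35,10]):
    print(P,((proj("scene",c2w(T,[P]))[0]-[175,100])*4.4).round())
E
python3 fit.py|head -3
```

```text
[-88, 72, 55] [602. 329.]
[-88, 2, 55] [499. 238.]
[-88, 37, 73] [552. 252.]
[-88, 72, 90] [609. 269.]
[-88, 72, 10] [593. 401.]
[-135, 55, 10] [648. 334.]
[-114, 77, 42.5] [653. 331.]
[14, 77, 42.5] [417. 461.]
[95, 0, 43] [149. 434.]
[-114, 77, 37] [651. 340.]
[-58, -27, 23] [404. 281.]
[-58, 27, 23] [477. 350.]
[-135, -35, 10] [523. 226.]
[ 0.52331881 -0.33090404 -0.38506895] [[-1.8, 0.1], [0.1, 0.3], [-0.9, -0.8], [-1.0, 0.2], [-1.0, -0.2], [-0.5, 0.2], [-0.9, -0.1], [-1.2, -0.0], [0.1, -1.9], [-2.5, -1.9]]
top [ 0.52301104 -0.33310588 -0.3887025 ]
scene [ 0.52211824 -0.32852941 -0.41232563]
```

The tips appear about 15 px higher in the picture than the pose predicts, although the cradle itself projects correctly. I'll descend in guarded steps and use the force and the next picture to settle which is right.

Call:
arm_command(
  targets=[
    {"rx": 0,"ry": 0,"rz": 0,"tx": 0,"ty": 0,"tz": 5,"hand": 0.65},
    {"rx": 0,"ry": 0,"rz": 0,"tx": 0,"ty": 0,"tz": 9,"hand": 0.65},
    {"rx": 0,"ry": 0,"rz": 0,"tx": 0,"ty": 0,"tz": 12,"hand": 0.65},
    {"rx": 0,"ry": 0,"rz": 0,"tx": 0,"ty": 0,"tz": 12,"hand": 0.65},
  ],
)

```text
clock: 3.05
tool_pos: [0.4554, -0.2641, 0.0616]
orientation: [-0.557, 0.831, 0.0, -0.0]
ft_force: [-0.1, 0.2, 0.5]
finger_gap: 0.649
```

Call:
arm_command(
  targets=[
    {"rx": 0,"ry": 0,"rz": 0,"tx": 0,"ty": 0,"tz": 2,"hand": 0.65},
    {"rx": 0,"ry": 0,"rz": 0,"tx": 0,"ty": 0,"tz": 4,"hand": 0.65},
    {"rx": 0,"ry": 0,"rz": 0,"tx": 0,"ty": 0,"tz": 4,"hand": 0.65},
  ],
)

```text
clock: 3.35
tool_pos: [0.4554, -0.264, 0.0574]
orientation: [-0.557, 0.831, 0.0, -0.0]
ft_force: [-0.1, -0.4, 0.3]
finger_gap: 0.65
```

```bash
python3 go.py -88 37 60; python3 - <<'E'
import cv2
from rig import cams
b=cams.get_image("scene");cv2.imwrite("pics/full7.png",b);b=b[90:225,210:370]
cv2.imwrite("pics/p7.png",cv2.resize(b,None,fx=4.4,fy=4.4,interpolation=2))
E
```

```text
t 3.35 cradle [-88.3  36.7  57.4] gap 0.65 F [-0.09 -0.4   0.35] q [-0.68  0.32 -0.32  0.94  0.    2.85]
shift mm [-0.3 -0.3 -2.6] rot deg [ 0.02  0.01 -0.  ]
```

View pics/p7.png

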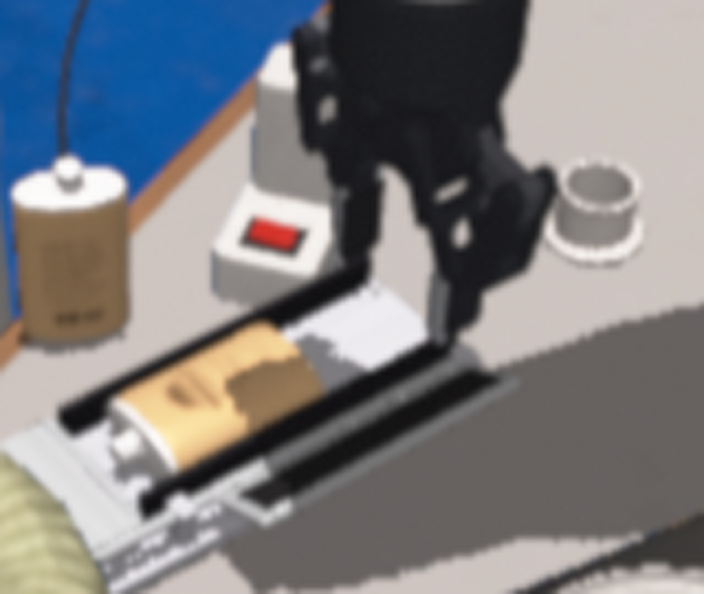

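The fingers at crop (455,342) and (350,260) still touch nothing, and Fz is about 0. Continuing down in small steps.

Call:
arm_command(
  targets=[
    {"rx": 0,"ry": 0,"rz": 0,"tx": 0,"ty": 0,"tz": 2,"hand": 0.65},
    {"rx": 0,"ry": 0,"rz": 0,"tx": 0,"ty": 0,"tz": 4,"hand": 0.65},
    {"rx": 0,"ry": 0,"rz": 0,"tx": 0,"ty": 0,"tz": 4,"hand": 0.65},
  ],
)

```text
clock: 3.7
tool_pos: [0.4553, -0.264, 0.0533]
orientation: [-0.557, 0.831, 0.0, -0.0]
ft_force: [1.1, -0.6, 0.6]
finger_gap: 0.646
```

Call:
arm_command(
  targets=[
    {"rx": 0,"ry": 0,"rz": 0,"tx": 0,"ty": 0,"tz": 2,"hand": 0.65},
    {"rx": 0,"ry": 0,"rz": 0,"tx": 0,"ty": 0,"tz": 4,"hand": 0.65},
    {"rx": 0,"ry": 0,"rz": 0,"tx": 0,"ty": 0,"tz": 4,"hand": 0.65},
  ],
)

```text
clock: 4.0
tool_pos: [0.4553, -0.264, 0.0494]
orientation: [-0.557, 0.831, 0.0, -0.0]
ft_force: [0.5, -0.3, 0.4]
finger_gap: 0.649
```

Call:
arm_command(
  targets=[
    {"rx": 0,"ry": 0,"rz": 0,"tx": 0,"ty": 0,"tz": 2,"hand": 0.65},
    {"rx": 0,"ry": 0,"rz": 0,"tx": 0,"ty": 0,"tz": 4,"hand": 0.65},
    {"rx": 0,"ry": 0,"rz": 0,"tx": 0,"ty": 0,"tz": 4,"hand": 0.65},
  ],
)

```text
clock: 4.3
tool_pos: [0.4553, -0.264, 0.0454]
orientation: [-0.557, 0.831, 0.0, -0.0]
ft_force: [-0.2, 0.1, 0.4]
finger_gap: 0.655
```

```bash
python3 go.py -88 37 60; python3 - <<'E'
import cv2
from rig import cams
b=cams.get_image("scene");cv2.imwrite("pics/full8.png",b);b=b[120:225,220:350]
cv2.imwrite("pics/p8.png",cv2.resize(b,None,fx=5.6,fy=5.6,interpolation=2))
E
```

```text
t 4.3 cradle [-88.4  36.6  45.4] gap 0.655 F [-0.19  0.07  0.38] q [-0.68  0.33 -0.34  0.91 -0.    2.85]
shift mm [ -0.4  -0.4 -14.6] rot deg [ 0.02  0.01 -0.  ]
```

View pics/p8.png

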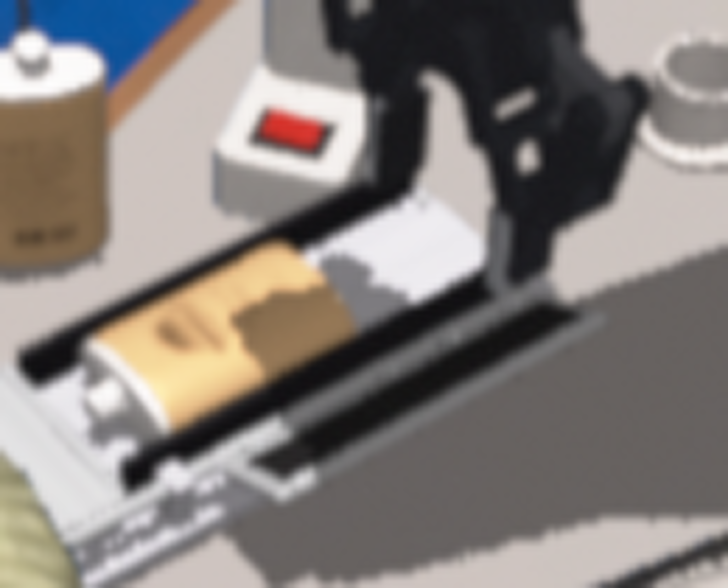

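Call:
arm_command(
  targets=[
    {"rx": 0,"ry": 0,"rz": 0,"tx": 0,"ty": 0,"tz": 2,"hand": 0.65},
    {"rx": 0,"ry": 0,"rz": 0,"tx": 0,"ty": 0,"tz": 4,"hand": 0.65},
    {"rx": 0,"ry": 0,"rz": 0,"tx": 0,"ty": 0,"tz": 4,"hand": 0.65},
  ],
)

```text
clock: 4.65
tool_pos: [0.4553, -0.264, 0.0414]
orientation: [-0.557, 0.831, 0.0, -0.0]
ft_force: [0.3, 0.8, 0.4]
finger_gap: 0.651
```

```bash
python3 go.py -88 37 60; python3 - <<'E'
from h import *
from rig import finder,cams
T=np.array([.5231,-.3315,-.390])
for P in([-88,72,26],[-88,2,26],[-88,72,71],[-117,43,26],[-114,77,42.5],[-114,57,33.5],[-114,77,37],[-135,55,10]):
    print(P,((proj("scene",c2w(T,[P]))[0]-[220,120])*5.6).round())
E
```

```text
t 4.65 cradle [-88.4  36.7  41.4] gap 0.651 F [0.33 0.76 0.37] q [-0.68  0.33 -0.34  0.9   0.    2.85]
shift mm [ -0.3  -0.4 -18.6] rot deg [ 0.02  0.01 -0.  ]
[-88, 72, 26] [506. 366.]
[-88, 2, 26] [379. 251.]
[-88, 72, 71] [518. 272.]
[-117, 43, 26] [516. 283.]
[-114, 77, 42.5] [578. 309.]
[-114, 57, 33.5] [537. 294.]
[-114, 77, 37] [577. 320.]
[-135, 55, 10] [572. 313.]
```

Call:
arm_command(
  targets=[
    {"rx": 0,"ry": 0,"rz": 0,"tx": 0,"ty": 0,"tz": 2,"hand": 0.65},
    {"rx": 0,"ry": 0,"rz": 0,"tx": 0,"ty": 0,"tz": 4,"hand": 0.65},
    {"rx": 0,"ry": 0,"rz": 0,"tx": 0,"ty": 0,"tz": 4,"hand": 0.65},
  ],
)

```text
clock: 4.95
tool_pos: [0.4553, -0.264, 0.0374]
orientation: [-0.557, 0.831, 0.0, -0.0]
ft_force: [-1.3, 0.3, -0.2]
finger_gap: 0.647
```

Call:
arm_command(
  targets=[
    {"rx": 0,"ry": 0,"rz": 0,"tx": 0,"ty": 0,"tz": 2,"hand": 0.65},
    {"rx": 0,"ry": 0,"rz": 0,"tx": 0,"ty": 0,"tz": 4,"hand": 0.65},
    {"rx": 0,"ry": 0,"rz": 0,"tx": 0,"ty": 0,"tz": 4,"hand": 0.65},
  ],
)

```text
clock: 5.25
tool_pos: [0.4553, -0.264, 0.0334]
orientation: [-0.557, 0.831, 0.0, -0.0]
ft_force: [0.1, 0.9, -0.2]
finger_gap: 0.651
```

```bash
python3 - <<'E'
import cv2
from rig import cams
b=cams.get_image("scene");cv2.imwrite("pics/full9.png",b);b=b[120:225,220:350]
b=cv2.resize(b,(520,420),interpolation=2)
t=cams.get_image("top");cv2.imwrite("pics/topfull9.png",t);t=cv2.resize(t[165:305,195:288],(279,420),interpolation=2)
cv2.imwrite("pics/p9.png",cv2.hconcat([b,t]))
E
```

```text
(no output)
```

View pics/p9.png

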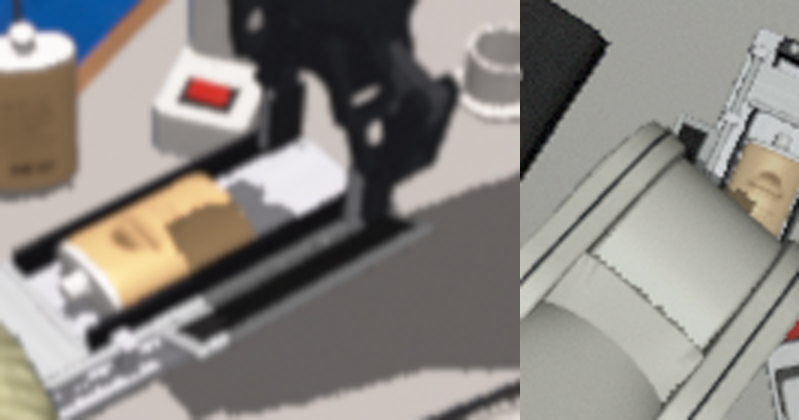

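The scene crop shows the flap still shut. The left tip at crop (372,222) is just over the bar's near end, and there is no contact force, so the tips are higher than nominal. Continuing guarded.

Call:
arm_command(
  targets=[
    {"rx": 0,"ry": 0,"rz": 0,"tx": 0,"ty": 0,"tz": 1.5,"hand": 0.65},
    {"rx": 0,"ry": 0,"rz": 0,"tx": 0,"ty": 0,"tz": 3,"hand": 0.65},
    {"rx": 0,"ry": 0,"rz": 0,"tx": 0,"ty": 0,"tz": 3,"hand": 0.65},
  ],
)

```text
clock: 5.65
tool_pos: [0.4553, -0.264, 0.0304]
orientation: [-0.557, 0.831, 0.0, -0.0]
ft_force: [-0.4, -0.2, 0.7]
finger_gap: 0.651
```

Call:
arm_command(
  targets=[
    {"rx": 0,"ry": 0,"rz": 0,"tx": 0,"ty": 0,"tz": 1.5,"hand": 0.65},
    {"rx": 0,"ry": 0,"rz": 0,"tx": 0,"ty": 0,"tz": 3,"hand": 0.65},
    {"rx": 0,"ry": 0,"rz": 0,"tx": 0,"ty": 0,"tz": 3,"hand": 0.65},
  ],
)

```text
clock: 5.95
tool_pos: [0.4553, -0.264, 0.0274]
orientation: [-0.557, 0.831, 0.0, -0.0]
ft_force: [-0.3, -0.3, 0.3]
finger_gap: 0.649
```

Call:
arm_command(
  targets=[
    {"rx": 0,"ry": 0,"rz": 0,"tx": 0,"ty": 0,"tz": 1.5,"hand": 0.65},
    {"rx": 0,"ry": 0,"rz": 0,"tx": 0,"ty": 0,"tz": 3,"hand": 0.65},
    {"rx": 0,"ry": 0,"rz": 0,"tx": 0,"ty": 0,"tz": 3,"hand": 0.65},
  ],
)

```text
clock: 6.25
tool_pos: [0.4553, -0.264, 0.0244]
orientation: [-0.557, 0.831, 0.0, -0.0]
ft_force: [-0.3, 0.2, -0.7]
finger_gap: 0.647
```

```bash
python3 - <<'E'
from h import *
from rig import status,cams,finder
import cv2
s=status.state();print(s)
T=np.array([.5231,-.3315,-.390])
# simple chain check: rays for tips at successive frames
for z in(10,25,40,60,80):print(z,w2c(T,back("scene",(313,175.5),z/1e3)).round(), w2c(T,back("scene",(291,155),z/1e3)).round())
b=cams.get_image("scene");a=cv2.imread("pics/full9.png");o=cv2.imread("pics/scene0.png")
d=cv2.absdiff(b,a).max(2)>25;ys,xs=np.nonzero(d);print(len(xs),np.percentile(xs,[0,5,50,95,100]),np.percentile(ys,[0,5,50,95,100]))
cv2.imwrite("pics/full10.png",b)
for l in("flap","press_bar","sample_bottle"):
    print(l,[(round(x["score"],2),x["extent"]) for x in finder.look_for("scene",l)[:1]])
E
```

```text
{'clock': 6.25, 'q': array([-6.84982709e-01,  3.48028662e-01, -3.65796884e-01,  8.57330211e-01,
        2.92528381e-05,  2.84664011e+00]), 'joint_velocities': array([ 9.89149140e-04, -1.42621815e-03,  4.35987687e-03,  4.73847320e-03,
        1.17593359e-03, -3.92125831e-05]), 'joint_efforts': array([-3.65390100e-03, -5.61085618e+01,  2.80349958e+01, -9.05410177e-02,
        1.84025203e-04, -6.88086584e-05]), 'tool_pos': array([ 0.45534111, -0.26402231,  0.02444594]), 'orientation': array([-5.56679288e-01,  8.30727475e-01,  1.76188011e-04, -3.83316791e-05]), 'ft_force': array([-0.310487  ,  0.19976952, -0.6842044 ]), 'wrist_torque': array([-0.03186179, -0.00318909,  0.00780878]), 'finger_gap': 0.6474521077120942}
10 [-121.   43.   10.] [-123.  -30.   10.]
25 [-110.   54.   25.] [-112.  -17.   25.]
40 [-99.  64.  40.] [-102.   -5.   40.]
60 [-85.  78.  60.] [-87.  11.  60.]
80 [-71.  93.  80.] [-73.  27.  80.]
2410 [262. 280. 309. 452. 509.] [  0.  10. 101. 180. 233.]
flap [(0.71, [210.7, 176.9, 328.4, 216.9])]
press_bar [(0.58, [209.7, 176.6, 326.5, 218.9])]
sample_bottle [(0.95, [234.9, 164.7, 281.2, 198.6])]
```

The ray check fits the tips at about (-92,71) and (-94,3) mm if they sit about 17 mm above the reported TCP. Contact should come within a few mm.

Call:
arm_command(
  targets=[
    {"rx": 0,"ry": 0,"rz": 0,"tx": 0,"ty": 0,"tz": 1.5,"hand": 0.65},
    {"rx": 0,"ry": 0,"rz": 0,"tx": 0,"ty": 0,"tz": 3,"hand": 0.65},
    {"rx": 0,"ry": 0,"rz": 0,"tx": 0,"ty": 0,"tz": 3,"hand": 0.65},
  ],
)

```text
clock: 6.75
tool_pos: [0.4553, -0.264, 0.0214]
orientation: [-0.557, 0.831, 0.0, -0.0]
ft_force: [-0.1, 0.5, 0.1]
finger_gap: 0.652
```

Call:
arm_command(
  targets=[
    {"rx": 0,"ry": 0,"rz": 0,"tx": 0,"ty": 0,"tz": 1.5,"hand": 0.65},
    {"rx": 0,"ry": 0,"rz": 0,"tx": 0,"ty": 0,"tz": 3,"hand": 0.65},
    {"rx": 0,"ry": 0,"rz": 0,"tx": 0,"ty": 0,"tz": 3,"hand": 0.65},
  ],
)

```text
clock: 7.05
tool_pos: [0.4555, -0.2641, 0.0186]
orientation: [-0.557, 0.831, -0.0, 0.0]
ft_force: [-0.4, 0.5, 2.7]
finger_gap: 0.648
```

Call:
arm_command(
  targets=[
    {"rx": 0,"ry": 0,"rz": 0,"tx": 0,"ty": 0,"tz": 2,"hand": 0.65},
    {"rx": 0,"ry": 0,"rz": 0,"tx": 0,"ty": 0,"tz": 4,"hand": 0.65},
    {"rx": 0,"ry": 0,"rz": 0,"tx": 0,"ty": 0,"tz": 4,"hand": 0.65},
  ],
)

```text
clock: 7.35
tool_pos: [0.4557, -0.2641, 0.0146]
orientation: [-0.557, 0.831, -0.0, 0.0]
ft_force: [-0.4, 0.3, 2.7]
finger_gap: 0.648
```

Call:
arm_command(
  targets=[
    {"rx": 0,"ry": 0,"rz": 0,"tx": 0,"ty": 0,"tz": 2,"hand": 0.65},
    {"rx": 0,"ry": 0,"rz": 0,"tx": 0,"ty": 0,"tz": 4,"hand": 0.65},
    {"rx": 0,"ry": 0,"rz": 0,"tx": 0,"ty": 0,"tz": 4,"hand": 0.65},
  ],
)

```text
clock: 7.65
tool_pos: [0.4556, -0.264, 0.0105]
orientation: [-0.557, 0.831, -0.0, 0.0]
ft_force: [1.9, 1.9, 4.3]
finger_gap: 0.65
```

Call:
arm_command(
  targets=[
    {"rx": 0,"ry": 0,"rz": 0,"tx": 0,"ty": 0,"tz": 2,"hand": 0.65},
    {"rx": 0,"ry": 0,"rz": 0,"tx": 0,"ty": 0,"tz": 4,"hand": 0.65},
    {"rx": 0,"ry": 0,"rz": 0,"tx": 0,"ty": 0,"tz": 4,"hand": 0.65},
  ],
)

```text
clock: 7.95
tool_pos: [0.4557, -0.2638, 0.0066]
orientation: [-0.557, 0.831, 0.0, 0.0]
ft_force: [1.9, 3.9, 6.9]
finger_gap: 0.646
```

```bash
python3 go.py -88 37 5; python3 - <<'E'
import cv2
from rig import cams
b=cams.get_image("scene");cv2.imwrite("pics/full11.png",b);b=b[115:225,200:350]
cv2.imwrite("pics/p11.png",cv2.resize(b,None,fx=5,fy=5,interpolation=2))
E
```

```text
t 7.95 cradle [-88.1  37.    6.6] gap 0.646 F [1.86 3.85 6.86] q [-0.68  0.37 -0.39  0.81  0.    2.85]
shift mm [ 0.  -0.1  1.6] rot deg [-0.02  0.05  0.01]
```

View pics/p11.png

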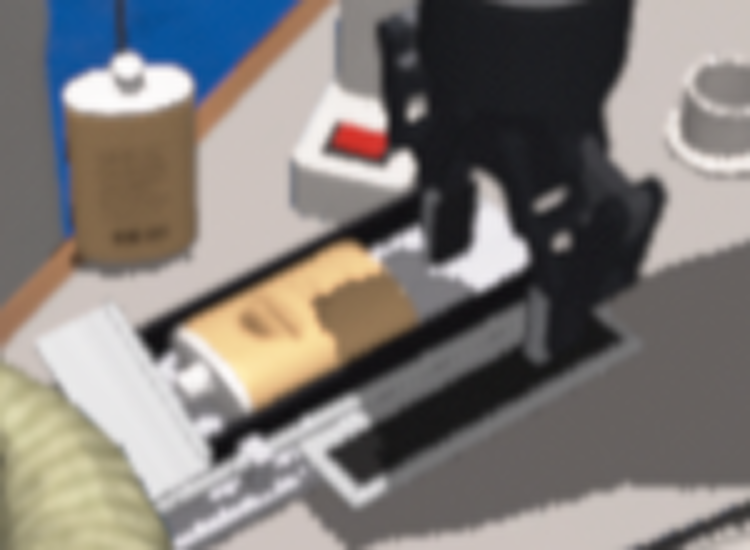

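The flap is opening, with its edge raised at crop (110,330). The left finger is on the pad at (540,355), and the right finger is inside the trough behind the base at (450,258). Pressing deeper.

Call:
arm_command(
  targets=[
    {"rx": 0,"ry": 0,"rz": 0,"tx": 0,"ty": 0,"tz": 1.5,"hand": 0.65},
    {"rx": 0,"ry": 0,"rz": 0,"tx": 0,"ty": 0,"tz": 3,"hand": 0.65},
    {"rx": 0,"ry": 0,"rz": 0,"tx": 0,"ty": 0,"tz": 3,"hand": 0.65},
  ],
)

```text
clock: 8.3
tool_pos: [0.4558, -0.2636, 0.0038]
orientation: [-0.557, 0.831, 0.0, 0.001]
ft_force: [1.6, 4.7, 7.8]
finger_gap: 0.652
```

Call:
arm_command(
  targets=[
    {"rx": 0,"ry": 0,"rz": 0,"tx": 0,"ty": 0,"tz": 1,"hand": 0.65},
    {"rx": 0,"ry": 0,"rz": 0,"tx": 0,"ty": 0,"tz": 2,"hand": 0.65},
    {"rx": 0,"ry": 0,"rz": 0,"tx": 0,"ty": 0,"tz": 2,"hand": 0.65},
  ],
)

```text
clock: 8.6
tool_pos: [0.4558, -0.2636, 0.0018]
orientation: [-0.557, 0.831, 0.0, 0.001]
ft_force: [1.8, 5.0, 8.0]
finger_gap: 0.65
```

Call:
arm_command(
  targets=[
    {"rx": 0,"ry": 0,"rz": 0,"tx": 0,"ty": 0,"tz": 1.5,"hand": 0.65},
    {"rx": 0,"ry": 0,"rz": 0,"tx": 0,"ty": 0,"tz": 1.5,"hand": 0.65},
  ],
)

```text
clock: 8.8
tool_pos: [0.4558, -0.2637, 0.0003]
orientation: [-0.557, 0.831, 0.0, 0.001]
ft_force: [1.1, 3.3, 7.8]
finger_gap: 0.651
```

```bash
python3 - <<'E'
import cv2
from h import *
from rig import cams
T=np.array([.5231,-.3315,-.390])
# predicted free-end corners of the flap (front-right x=50, y=-30) vs angle
for a in(.4,.5,.6,.7,.8):
    P=[]
    for x in(50,85):
        dy,dz=-76,0; P.append([x,46+dy*np.cos(a),25+76*np.sin(a)])
    print(a,((proj("scene",c2w(T,P))-[200,115])*5).round().tolist())
b=cams.get_image("scene");cv2.imwrite("pics/full12.png",b);b=b[115:225,200:350]
cv2.imwrite("pics/p12.png",cv2.resize(b,None,fx=5,fy=5,interpolation=2))
E
```

```text
0.4 [[110.0, 306.0], [31.0, 346.0]]
0.5 [[114.0, 298.0], [34.0, 338.0]]
0.6 [[119.0, 292.0], [38.0, 332.0]]
0.7 [[125.0, 288.0], [44.0, 328.0]]
0.8 [[132.0, 285.0], [51.0, 326.0]]
```

View pics/p12.png

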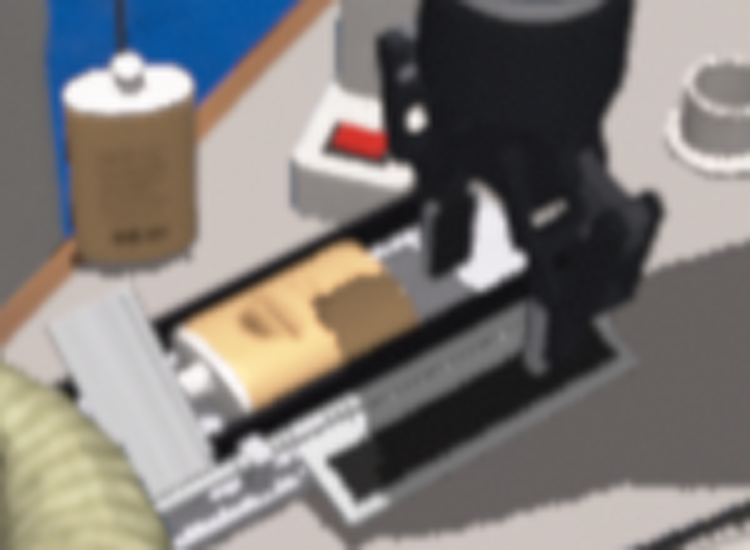

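The flap corners at crop (127,287) and (48,325) match an opening of about 0.73 rad. Now sliding along the bar at constant height.

Call:
arm_command(
  targets=[
    {"rx": 0,"ry": 0,"rz": 0,"tx": 0,"ty": -3,"tz": 0,"hand": 0.65},
    {"rx": 0,"ry": 0,"rz": 0,"tx": 0,"ty": -6,"tz": 0,"hand": 0.65},
    {"rx": 0,"ry": 0,"rz": 0,"tx": 0,"ty": -9,"tz": 0,"hand": 0.65},
    {"rx": 0,"ry": 0,"rz": 0,"tx": 0,"ty": -12,"tz": 0,"hand": 0.65},
    {"rx": 0,"ry": 0,"rz": 0,"tx": 0,"ty": -15,"tz": 0,"hand": 0.65},
  ],
)

```text
clock: 9.35
tool_pos: [0.468, -0.2688, -0.0001]
orientation: [-0.557, 0.831, 0.001, -0.001]
ft_force: [-4.0, 5.1, 8.1]
finger_gap: 0.65
```

Call:
arm_command(
  targets=[
    {"rx": 0,"ry": 0,"rz": 0,"tx": 0,"ty": -3,"tz": 0,"hand": 0.65},
    {"rx": 0,"ry": 0,"rz": 0,"tx": 0,"ty": -6,"tz": 0,"hand": 0.65},
    {"rx": 0,"ry": 0,"rz": 0,"tx": 0,"ty": -9,"tz": 0,"hand": 0.65},
    {"rx": 0,"ry": 0,"rz": 0,"tx": 0,"ty": -12,"tz": 0,"hand": 0.65},
    {"rx": 0,"ry": 0,"rz": 0,"tx": 0,"ty": -15,"tz": 0,"hand": 0.65},
  ],
)

```text
clock: 9.85
tool_pos: [0.4817, -0.2743, -0.0001]
orientation: [-0.557, 0.831, 0.002, -0.001]
ft_force: [-5.4, 5.4, 9.1]
finger_gap: 0.651
```

Call:
arm_command(
  targets=[
    {"rx": 0,"ry": 0,"rz": 0,"tx": 0,"ty": -3,"tz": 0,"hand": 0.65},
    {"rx": 0,"ry": 0,"rz": 0,"tx": 0,"ty": -6,"tz": 0,"hand": 0.65},
    {"rx": 0,"ry": 0,"rz": 0,"tx": 0,"ty": -9,"tz": 0,"hand": 0.65},
    {"rx": 0,"ry": 0,"rz": 0,"tx": 0,"ty": -12,"tz": 0,"hand": 0.65},
    {"rx": 0,"ry": 0,"rz": 0,"tx": 0,"ty": -15,"tz": 0,"hand": 0.65},
  ],
)

```text
clock: 10.35
tool_pos: [0.4956, -0.2801, -0.0001]
orientation: [-0.557, 0.831, 0.002, -0.001]
ft_force: [-4.9, 4.3, 8.7]
finger_gap: 0.653
```

```bash
python3 go.py -15 37 0; python3 - <<'E'
import cv2
from rig import cams
b=cams.get_image("scene");cv2.imwrite("pics/full13.png",b);b=b[115:225,200:350]
b=cv2.resize(b,(525,385),interpolation=2)
t=cv2.resize(cams.get_image("top")[165:270,230:305],(275,385),interpolation=2)
cv2.imwrite("pics/p13.png",cv2.hconcat([b,t]))
E
```

```text
t 10.35 cradle [-45.   37.1  -0.1] gap 0.653 F [-4.93  4.27  8.74] q [-0.66  0.44 -0.29  0.85 -0.    2.87]
shift mm [  0.1 -30.   -0.2] rot deg [0.2  0.04 0.01]
```

View pics/p13.png

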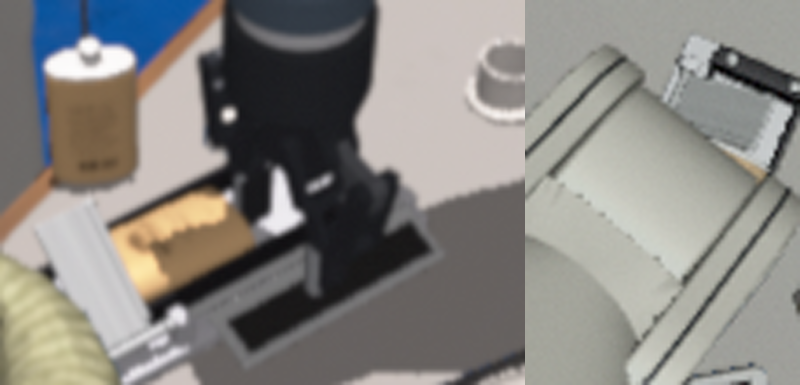

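The bottle is moving under the raised flap, with the finger at its base at (255,215). That was my 12th picture, so from here I rely on forces and the networks.

Call:
arm_command(
  targets=[
    {"rx": 0,"ry": 0,"rz": 0,"tx": 0,"ty": -3,"tz": 0,"hand": 0.65},
    {"rx": 0,"ry": 0,"rz": 0,"tx": 0,"ty": -6,"tz": 0,"hand": 0.65},
    {"rx": 0,"ry": 0,"rz": 0,"tx": 0,"ty": -9,"tz": 0,"hand": 0.65},
    {"rx": 0,"ry": 0,"rz": 0,"tx": 0,"ty": -12,"tz": 0,"hand": 0.65},
    {"rx": 0,"ry": 0,"rz": 0,"tx": 0,"ty": -15,"tz": 0,"hand": 0.65},
  ],
)

```text
clock: 10.95
tool_pos: [0.5095, -0.2858, -0.0001]
orientation: [-0.557, 0.831, 0.002, -0.001]
ft_force: [-5.7, 4.6, 8.6]
finger_gap: 0.648
```

Call:
arm_command(
  targets=[
    {"rx": 0,"ry": 0,"rz": 0,"tx": 0,"ty": -2,"tz": 0,"hand": 0.65},
    {"rx": 0,"ry": 0,"rz": 0,"tx": 0,"ty": -4,"tz": 0,"hand": 0.65},
    {"rx": 0,"ry": 0,"rz": 0,"tx": 0,"ty": -6,"tz": 0,"hand": 0.65},
  ],
)

```text
clock: 11.25
tool_pos: [0.515, -0.2881, -0.0001]
orientation: [-0.557, 0.831, 0.002, -0.001]
ft_force: [-5.4, 5.7, 8.8]
finger_gap: 0.653
```

```bash
cat > base.py <<'E'
import cv2
from h import *
from rig import cams,finder
T=np.array([.5231,-.3315,-.390])
for c in("scene","top"):
    im=cams.get_image(c);cv2.imwrite(f"pics/{c}_b.png",im)
    d=finder.outline_of(c,"sample_bottle")
    if not d: print(c,"none");continue
    d=d[0];m=d["pixels"];ys,xs=np.nonzero(m)
    P=np.array([w2c(T,back(c,(x,y),.033)) for x,y in zip(xs,ys)])
    k=abs(P[:,1])<15
    print(c,round(d["score"],2),d["extent"],"x range at z33 |y|<15",np.percentile(P[k,0],[0,2,98,100]).round(1) if k.any() else None)
E
python3 go.py -15 37 0;python3 base.py
```

```text
t 11.25 cradle [-24.   37.1  -0.1] gap 0.653 F [-5.42  5.75  8.83] q [-0.65  0.47 -0.24  0.87 -0.    2.88]
shift mm [ 0.1 -9.  -0.2] rot deg [0.2  0.04 0.02]
scene 0.61 [231.2, 172.8, 266.9, 200.3] x range at z33 |y|<15 [-13.  -11.5  37.8  40.6]
top 0.27 [304.1, 236.9, 328.5, 254.8] x range at z33 |y|<15 None
```

Call:
arm_command(
  targets=[
    {"rx": 0,"ry": 0,"rz": 0,"tx": 0,"ty": -2,"tz": 0,"hand": 0.65},
    {"rx": 0,"ry": 0,"rz": 0,"tx": 0,"ty": -4,"tz": 0,"hand": 0.65},
    {"rx": 0,"ry": 0,"rz": 0,"tx": 0,"ty": -6,"tz": 0,"hand": 0.65},
  ],
)

```text
clock: 11.75
tool_pos: [0.5206, -0.2904, -0.0001]
orientation: [-0.557, 0.831, 0.002, -0.001]
ft_force: [-4.8, 4.3, 7.6]
finger_gap: 0.652
```

Call:
arm_command(
  targets=[
    {"rx": 0,"ry": 0,"rz": 0,"tx": 0,"ty": -1,"tz": 0,"hand": 0.65},
    {"rx": 0,"ry": 0,"rz": 0,"tx": 0,"ty": -2,"tz": 0,"hand": 0.65},
  ],
)

```text
clock: 11.95
tool_pos: [0.5225, -0.2911, -0.0001]
orientation: [-0.557, 0.831, 0.002, -0.001]
ft_force: [-5.0, 4.2, 7.6]
finger_gap: 0.651
```

Call:
arm_command(
  targets=[
    {"rx": 0,"ry": 0,"rz": 0,"tx": 0,"ty": -1,"tz": 0,"hand": 0.65},
    {"rx": 0,"ry": 0,"rz": 0,"tx": 0,"ty": -1.5,"tz": 0,"hand": 0.65},
  ],
)

```text
clock: 12.15
tool_pos: [0.5238, -0.2917, -0.0001]
orientation: [-0.557, 0.831, 0.002, -0.001]
ft_force: [-6.9, 4.6, 8.8]
finger_gap: 0.653
```

```bash
python3 go.py -15 37 0;python3 base.py
```

```text
t 12.15 cradle [-14.5  37.1  -0.1] gap 0.653 F [-6.9   4.63  8.77] q [-0.65  0.48 -0.21  0.88 -0.    2.88]
shift mm [ 0.1  0.5 -0.1] rot deg [0.2  0.04 0.02]
scene 0.94 [209.7, 174.9, 261.1, 202.0] x range at z33 |y|<15 [-3.6 -2.  75.5 78.4]
top none
```

Call:
arm_command(
  targets=[
    {"rx": 0,"ry": 0,"rz": 0,"tx": 0,"ty": -0.5,"tz": 0,"hand": 0.65},
    {"rx": 0,"ry": 0,"rz": 0,"tx": 0,"ty": -1,"tz": 0,"hand": 0.65},
  ],
)

```text
clock: 12.55
tool_pos: [0.5244, -0.2919, -0.0001]
orientation: [-0.557, 0.831, 0.002, -0.001]
ft_force: [-6.4, 6.3, 9.4]
finger_gap: 0.648
```

Call:
arm_command(
  targets=[
    {"rx": 0,"ry": 0,"rz": 0,"tx": 0,"ty": -0.5,"tz": 0,"hand": 0.65},
    {"rx": 0,"ry": 0,"rz": 0,"tx": 0,"ty": -1,"tz": 0,"hand": 0.65},
  ],
)

```text
clock: 12.75
tool_pos: [0.5246, -0.2919, -0.0003]
orientation: [-0.557, 0.831, 0.002, -0.001]
ft_force: [-9.9, 7.9, 12.6]
finger_gap: 0.655
```

The stop is met: the force along the trough doubled and the tool moved only about 0.2 mm of the last 1 mm commanded. Backing off slightly with the bar still held, then checking before the release.

Call:
arm_command(
  targets=[
    {"rx": 0,"ry": 0,"rz": 0,"tx": 0,"ty": 1,"tz": 0,"hand": 0.65},
    {"rx": 0,"ry": 0,"rz": 0,"tx": 0,"ty": 2,"tz": 0,"hand": 0.65},
    {"rx": 0,"ry": 0,"rz": 0,"tx": 0,"ty": 2,"tz": 0,"hand": 0.65},
  ],
)

```text
clock: 13.05
tool_pos: [0.5244, -0.292, 0.0002]
orientation: [-0.557, 0.831, 0.001, -0.0]
ft_force: [-2.6, 5.3, 8.0]
finger_gap: 0.651
```

```bash
python3 go.py -15 37 0;python3 base.py
```

```text
t 13.05 cradle [-13.8  37.1   0.2] gap 0.651 F [-2.58  5.26  8.01] q [-0.65  0.48 -0.21  0.88  0.    2.88]
shift mm [0.1 1.2 0.2] rot deg [0.1  0.05 0.01]
scene 0.9 [211.5, 176.0, 262.2, 198.2] x range at z33 |y|<15 [-2.  -2.  75.2 78.4]
top none
```

Call:
arm_command(
  targets=[
    {"rx": 0,"ry": 0,"rz": 0,"tx": 0,"ty": 1,"tz": 0,"hand": 0.65},
    {"rx": 0,"ry": 0,"rz": 0,"tx": 0,"ty": 2,"tz": 0,"hand": 0.65},
    {"rx": 0,"ry": 0,"rz": 0,"tx": 0,"ty": 2,"tz": 0,"hand": 0.65},
  ],
)

```text
clock: 13.55
tool_pos: [0.5244, -0.2919, 0.0008]
orientation: [-0.557, 0.831, -0.001, 0.001]
ft_force: [2.9, 3.0, 7.5]
finger_gap: 0.652
```

Call:
arm_command(
  targets=[
    {"rx": 0,"ry": 0,"rz": 0,"tx": 0,"ty": 0,"tz": -3,"hand": 0.65},
    {"rx": 0,"ry": 0,"rz": 0,"tx": 0,"ty": 0,"tz": -6,"hand": 0.65},
    {"rx": 0,"ry": 0,"rz": 0,"tx": 0,"ty": 0,"tz": -9,"hand": 0.65},
    {"rx": 0,"ry": 0,"rz": 0,"tx": 0,"ty": 0,"tz": -12,"hand": 0.65},
    {"rx": 0,"ry": 0,"rz": 0,"tx": 0,"ty": 0,"tz": -12,"hand": 0.65},
  ],
)

```text
clock: 14.05
tool_pos: [0.5231, -0.2921, 0.0121]
orientation: [-0.557, 0.831, 0.0, -0.0]
ft_force: [0.4, -0.1, -0.2]
finger_gap: 0.649
```

```bash
python3 go.py -15 37 0;python3 base.py
```

```text
t 14.05 cradle [-15.   36.4  12.1] gap 0.649 F [ 0.45 -0.14 -0.16] q [-0.65  0.47 -0.2   0.9  -0.    2.88]
shift mm [-0.6  0.  12.1] rot deg [ 0.04 -0.02 -0.01]
scene 0.97 [228.3, 174.2, 262.1, 202.1] x range at z33 |y|<15 [-2.  -1.  43.9 46.5]
top none
```

The bar is fully released with the force at about 0, and the bottle's base is at x ≈ -2. Retreating upwards.

Call:
arm_command(
  targets=[
    {"rx": 0,"ry": 0,"rz": 0,"tx": 0,"ty": 1,"tz": -5,"hand": 0.65},
    {"rx": 0,"ry": 0,"rz": 0,"tx": 0,"ty": 2,"tz": -15,"hand": 0.65},
    {"rx": 0,"ry": 0,"rz": 0,"tx": 0,"ty": 3,"tz": -35,"hand": 0.65},
    {"rx": 0,"ry": 0,"rz": 0,"tx": 0,"ty": 4,"tz": -65,"hand": 0.65},
    {"rx": 0,"ry": 0,"rz": 0,"tx": 0,"ty": 5,"tz": -100,"hand": 0.65},
  ],
)

```text
clock: 14.75
tool_pos: [0.5182, -0.2898, 0.1133]
orientation: [-0.557, 0.831, 0.001, -0.0]
ft_force: [1.6, -0.6, 0.7]
finger_gap: 0.649
```

Call:
arm_command(
  targets=[
    {"rx": 0,"ry": 0,"rz": 0,"tx": 0,"ty": 10,"tz": -40,"hand": 0.65},
    {"rx": 0,"ry": 0,"rz": 0,"tx": 0,"ty": 50,"tz": -80,"hand": 0.65},
    {"rx": 0,"ry": 0,"rz": 0,"tx": 0,"ty": 90,"tz": -100,"hand": 0.65},
    {"rx": 0,"ry": 0,"rz": 0,"tx": 0,"ty": 130,"tz": -100,"hand": 0.65},
    {"rx": 0,"ry": 0,"rz": 0,"tx": 0,"ty": 170,"tz": -100,"hand": 0.65},
  ],
)

```text
clock: 15.25
tool_pos: [0.3603, -0.2248, 0.2137]
orientation: [-0.557, 0.831, -0.001, 0.0]
ft_force: [-0.8, -0.3, 0.5]
finger_gap: 0.65
```

```bash
python3 go.py -15 37 0;python3 base.py; python3 - <<'E'
from h import *
import cv2
from rig import finder
T=np.array([.5231,-.3315,-.390])
for c in("scene","top"):
  for l in("flap","bottle_near","bottle_far","spare_nozzle","cup"):
    print(c,l,[(round(x["score"],2),np.round(x["extent"]).tolist()) for x in finder.look_for(c,l)[:1]])
a=cv2.imread("pics/scene0.png");b=cv2.imread("pics/scene_b.png")
# flap angle: intensity edge match of predicted free edge
g=cv2.cvtColor(b,6).astype(float);g0=cv2.cvtColor(a,6).astype(float)
def edge(g,A):
    x=np.linspace(53,70,30)
    def s(r): 
        P=np.c_[x,46-r*np.cos(A)+0*x,25+r*np.sin(A)+0*x]; q=proj("scene",c2w(T,P)).astype(np.float32)
        return cv2.remap(g.astype(np.float32),q[None,:,0],q[None,:,1],1).mean()
    return s(74)-s(79)
for A in np.arange(0,.85,.1):print(round(A,1),round(edge(g0,A)),round(edge(g,A)),round(edge(cv2.cvtColor(cv2.imread("pics/full12.png"),6).astype(float),A)))
E
```

```text
t 15.25 cradle [-191.2   36.7  213.7] gap 0.65 F [-0.79 -0.29  0.47] q [-0.76  0.04 -0.24  1.28 -0.    2.78]
shift mm [  -0.5 -175.6  214.2] rot deg [-0.14 -0.06  0.01]
scene 0.82 [231.6, 174.3, 259.1, 201.2] x range at z33 |y|<15 [-2.  -0.4 45.  46.6]
top 0.79 [269.0, 201.7, 297.6, 234.3] x range at z33 |y|<15 [-4.3 -3.2 48.1 49.8]
scene flap [(0.79, [206.0, 177.0, 327.0, 220.0])]
scene bottle_near [(0.95, [211.0, 127.0, 240.0, 168.0])]
scene bottle_far [(0.88, [212.0, 255.0, 236.0, 285.0])]
scene spare_nozzle [(0.69, [192.0, 169.0, 199.0, 186.0])]
scene cup [(0.27, [227.0, 176.0, 260.0, 202.0])]
top flap [(0.91, [220.0, 183.0, 303.0, 262.0])]
top bottle_near []
top bottle_far [(0.46, [249.0, 148.0, 259.0, 158.0])]
top spare_nozzle [(0.48, [307.0, 198.0, 324.0, 207.0])]
top cup [(0.87, [200.0, 130.0, 226.0, 156.0])]
0.0 18 0 -10
0.1 0 0 1
0.2 0 0 1
0.3 0 17 0
0.4 0 32 -1
0.5 0 18 1
0.6 0 7 3
0.7 0 4 3
0.8 1 4 1
```

```bash
python3 - <<'E'
from h import *
import cv2
T=np.array([.5231,-.3315,-.390])
def prof(f,c,A0):
    g=cv2.cvtColor(cv2.imread(f),6).astype(np.float32);x=np.linspace(53,72,30);o=[]
    for A in A0:
        q=proj(c,c2w(T,np.c_[x,46-76*np.cos(A)+0*x,25+76*np.sin(A)+0*x])).astype(np.float32)
        o.append(int(cv2.remap(g,q[None,:,0],q[None,:,1],1).mean()))
    return o
A=np.arange(-.2,1,.05);print(A.round(2).tolist())
for f in("scene0","full12","scene_b"):print(f,prof(f"pics/{f}.png","scene",A))
for f in("top0","top_b"):   # brightness along trough centre line y=0,z=36 from base to body: base edge
    g=cv2.cvtColor(cv2.imread(f"pics/{f}.png"),cv2.COLOR_BGR2HSV)[:,:,1].astype(np.float32)
    x=np.arange(-75,55,2.);o=0
    for y in(-12,-6,0,6,12):
        q=proj("top",c2w(T,np.c_[x,y+0*x,34+0*x])).astype(np.float32);o=o+cv2.remap(g,q[None,:,0],q[None,:,1],1)[0]/5
    e=np.gradient(o);i=e.argmax();print(f,"base edge x",x[i],"tan end x",x[e.argmin()])
E
```

```text
[-0.2, -0.15, -0.1, -0.05, -0.0, 0.05, 0.1, 0.15, 0.2, 0.25, 0.3, 0.35, 0.4, 0.45, 0.5, 0.55, 0.6, 0.65, 0.7, 0.75, 0.8, 0.85, 0.9, 0.95]
scene0 [198, 205, 209, 210, 203, 189, 186, 186, 186, 186, 186, 187, 186, 186, 186, 186, 186, 186, 186, 186, 186, 186, 186, 186]
full12 [173, 155, 153, 168, 189, 199, 202, 202, 204, 205, 206, 206, 205, 205, 205, 205, 205, 205, 204, 204, 204, 202, 200, 198]
scene_b [211, 221, 226, 228, 228, 228, 228, 227, 227, 226, 224, 218, 206, 195, 189, 186, 185, 185, 185, 185, 185, 185, 185, 186]
top0 base edge x -57.0 tan end x 21.0
top_b base edge x -3.0 tan end x 49.0
```

```bash
python3 -c "
from rig import job;print(job.finish_job())"
```

```text
the job is handed in; nothing more can be done
None
```

The bottle is loaded and the job is handed in at about 15.5 s of the 48 s allowed. One fingertip held the press bar down, with the flap at about 0.73 rad. The other pushed the bottle by its base until the nozzle met the stop, and only then did I let the bar up and retreat.

**What the last checks showed**
- **Stop met:** the force along the trough roughly doubled, and the tool moved about 0.2 mm of the last 1 mm commanded.
- **Bottle position:** after the retreat its base was at cradle x ≈ -2 mm in the scene camera and -3 to -4 mm in the top camera. The target is -2 mm and the calibration is good to about 2 mm.
- **Release:** forces were near zero after the bar came up, and the hand was well clear (TCP about 214 mm up) when I handed in.
- **Bystanders:** the bottles, loose nozzle and cup were each found within about 3 px of where they started in at least one camera. Three of those sightings were weak: the top view missed the near bottle, gave a low score for the far one, and the scene view lost the cup.

**Checks that disagreed**
- **Flap angle:** on the bottle it measured about 0.4 rad, against the expected 0.25 to 0.3. One pixel is about 0.06 rad there, and I put the rest down to bias without confirming it.
- **Fingertip height:** the fingertips stood about 20 mm above the reported TCP instead of 19 mm below it. I found the bar by force-guarded descent instead of relying on the reported pose.
- **Pictures:** I had used all 12 before the end, so the final state was checked by number only, not by eye.

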